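# Move the clip-on lamp from its charging dock to the tool trough

### The job

Pull the yellow clip-on lamp straight up out of the spring latches of its black charging dock, stand it upright on the grey cleaning mat and let go, so that you can take it afresh by its two other sides. Then push its clip fully down over the thin front lip of the tool trough, near the middle of the lip, with the white lens facing away from the green back panel. Never let the lamp topple, and leave the jar, the blue can and the brass tin where they are.

Things in the scene. Friction and masses are not known exactly. Their poses are not given: they have to be found in the camera images.
- lamp: yellow block-shaped clip-on lamp, 150 g, 44 mm deep (x), 40 mm wide (y), 95 mm tall. Origin: centre of its underside, z up; a round white lens is on its -x face. The top 43 mm is a plain block to grip; a groove 4 mm deep runs across both y sides 40 to 52 mm up. It stands on two skirts under its front and back
- lamp_slot (a point): in the lamp's clip: where a 6 mm edge's centre goes, 7 mm ahead (-x) of the lamp's origin and 30 mm up, at the roof of a slot along y. Rigid front wall 3 mm ahead of this point (7 mm at its bevelled foot); behind, a sprung hinged jaw, its mouth open to 8 mm behind at the bottom. Pushing onto an edge takes 8 to 20 N; it then holds by itself. Axes as the lamp's
- dock: black charging dock, fixed; base plate 100 (x) by 110 (y) by 10 mm. Origin: centre of its underside. The lamp stands on the plate, axes parallel, between two red-topped cheeks at y = 22 to 34 mm either side, 36 mm long in x, 96 mm high; its front and back faces stand free above stops 26 mm high. Sprung balls in the cheeks 56 mm up grip its grooves: breaking free takes 10 to 18 N upward
- lamp_jaw (a joint): opening angle of the sprung jaw in the clip, rad: 0 at rest, about 0.1 with a 6 mm edge in it, at most 0.35
- mat: grey cleaning mat, fixed, 200 (x) by 160 (y) by 3 mm. Origin: centre of its underside
- trough: aluminium tool trough, fixed. Origin: on the table under the middle of its front lip; y runs along the lip, which is 6 mm thick (x = -3 to 3 mm), 200 mm long, 62 mm high, rounded on top. Behind it (+x) a green panel at x = 38 to 44 mm, 120 mm high; -x is the front. End walls 53 mm high; pens lean in the gap beyond y = 78 mm either side. Clipped, the lamp has parallel axes
- lip_top (a point): middle of the top edge of the trough's lip, 62 mm above the table; axes as the trough's
- jar: glass jar with a blue lid, 60 mm across, 75 mm high; origin at the centre of its underside. Leave it alone
- can: blue can with a white label, 70 mm across, 95 mm high; origin at the centre of its underside. Leave it alone
- tin: open brass tin, 70 by 90 by 24 mm; origin at the centre of its underside. Leave it alone
Things that resemble listed ones, but are neither listed nor needed, are in the scene too. Of the things that look like the lamp, the middle-sized one is meant.

How it is judged (in metres and radians):
On the way, in this order (a step that is already met when the one before it is completed fails the run):
1. the lamp is pulled up out of the dock, its foot at least 60 mm above the dock's base plate (z of lamp in the frame of dock above 0.07 m), for 0.1 s.
2. the lamp stands upright on the mat, let go (x of lamp in the frame of mat between -0.1 and 0.1 m and y of lamp in the frame of mat between -0.08 and 0.08 m and z of lamp in the frame of mat below 0.008 m and angle between lamp's own z axis and vertical below 0.1 rad and contact force between the fingers and lamp below 0.05 N), for 0.2 s.
3. the lamp is pushed home on the lip by the fingers, not dropped onto it (x of lamp in the frame of lip_top between 0 and 0.014 m and y of lamp in the frame of lip_top between -0.06 and 0.06 m and z of lamp in the frame of lip_top below -0.024 m and contact force between the fingers and lamp above 0.5 N), for 0.1 s.
At the end, for the whole second after the job is handed in: the lamp is clipped on the lip and at rest: lens away from the green panel, lip against the front wall of the slot within 6 mm, slot roof within 4 mm of the lip's top, within 50 mm of the lip's middle, square to it and upright within 0.12 rad (x of lamp in the frame of lip_top between 0.001 and 0.013 m and y of lamp in the frame of lip_top between -0.05 and 0.05 m and z of lamp in the frame of lip_top between -0.034 and -0.026 m and angle between the y axis of lamp and the y axis of lip_top, either way round below 0.12 rad and angle between lamp's own z axis and vertical below 0.12 rad and linear speed of lamp below 0.01 m/s); the robot touches nothing.
It fails at once if the jar is moved by more than 30 mm (distance of jar from where it was at the start of the episode above 0.03 m).
It fails at once if the blue can is moved by more than 30 mm (distance of can from where it was at the start of the episode above 0.03 m).
It fails at once if the brass tin is moved by more than 30 mm (distance of tin from where it was at the start of the episode above 0.03 m).
It fails at once if the lamp topples (leans more than 1 rad) (angle between lamp's own z axis and vertical above 1 rad).
It also fails if it takes over 56 s, if anything falls off the work surface, if the arm or the gripper's body presses on something with over 40 N, if the wrist force passes 120 N, or if a joint passes its speed limit or range.

### The arm

A 6-joint arm with a two-finger parallel gripper is mounted at the origin on the work surface. World frame = base frame: x ahead of the robot, y to its left, z up, the work surface at z = 0. Lengths are in m, angles in degrees, forces in N, time in s.
With the tool pointing down it reaches from about 0.325 to 0.775 m from the base axis. Payload 9.3 kg.
Tool frame: the origin (TCP) lies between the finger pads; the fingertips stand 11 mm ahead of it and the grasp point (between the pads) lies 8 mm behind it; z points along the fingers, y is the line along which they close (so a half turn about z gives the same grasp; the last joint's range is limited). The gripper opens to 85 mm and grips with 20 to 120 N. Pads are 22 mm wide; open, the fingers measure 114 mm over their backs; the gripper's body (76 mm by 85 mm) begins 54 mm behind the grasp point. The pads swing forward as they close: fully open they stand 13 mm farther back than shut.
Start: joints at [-81.624, 14.817, 1.232, 76.415, 0, 81.257], TCP at [0.162, -0.526, 0.242] pointing down, gripper open.
Joint ranges: [-174.27, 174.27], [-52.1, 104.24], [-59.71, 78.15], [-110.17, 111.67], [-87.03, 83.33], [-180, 180]. Speed limits (degrees/s): [127.2, 127.2, 159.86, 180, 180, 180].

### API

Orientations are given as a 3x3 rotation matrix whose columns are the frame's x, y, z axes.
In Python, from cell import env gives the robot as it stands.
- The arm moves only by the tool apply_moves, never from a script. Its arguments are lists of equal length, an entry for each row: "linear": the shift along the tool's x, y, z as a fraction of full scale, a list of three; "angular": the turn, a rotation vector about the tool's x, y, z as a fraction of full scale, a list of three. A call has 1 to 10 rows; each row is the pose to reach, as a shift and turn from the pose commanded when the call began, along the tool's axes at that moment; what a row does not reach only later rows make up. Full scale, the value 1, is 100 mm for a shift and pi/4 rad for a turn. A row lasts 1/12 s, in which the tool goes at most 41.7 mm and 7.16 degrees, less where a joint would pass 70% of its speed; a pose out of reach is approached as far as the arm can. A call with a number of a shift or a turn outside -1 to 1 is refused whole. A call with a gripper value outside its range is refused whole. "fingers" is the opening, from 0 (shut) to 1 (fully open), set as the call begins (left out, the last holds). The fingers move at their own pace and stop on an object; "grip_force" is the grip in N (left out, the last holds). Time passes only in rows, so rows that repeat a pose let the fingers close. It gives the time, the measured TCP pose, the force, the opening and the grip force at its end, in the units of the state.
- env.get_obs(): the state, without advancing time (a new reading comes with each control period).
- env.get_image(name): name is "side" or "top"; returns a dict with "pixels" (480x640x3 uint8, red, green, blue), "range_z" (480x640 float32, m along the optical axis (not along the pixel's ray), 0 where there is no reading), "vfov" (degrees; the focal length in pixels is half the picture's height over the tangent of half this angle, whatever the lens; pixels are square), "cx", "cy" (the principal point, pixels), "dist" ([k1, k2, p1, p2, k3] as OpenCV has them; the pictures are not rectified), "cam_to_world" (4x4, takes a point from camera to world coordinates). Camera axes: x right, y down, z forward; pixel columns grow to the right and rows downward; lengths in m; the calibration is good to about 2 mm. A picture is of the moment at which its call begins.
- env.job_done(): hands the job in; it is judged then, once.
The state is a dict: "time": time; "q": joint angles; "joint_velocities": joint speeds; "joint_efforts": joint torques, N m; "tcp_pos": TCP position; "tcp_rot": TCP orientation; "wrist_force": force on the tool from outside, world axes, zero at the start; "torque": the same for the moment, N m; "grip_width": finger opening in m; "gripper_force": force on a finger pad.
Only numpy, scipy, OpenCV 4.12 (cv2) and the standard library are available. Lean on these libraries where they do the work, as an engineer would, in place of code of your own. Each camera call takes 0.05 s, during which the arm holds its last target. There are 200 camera calls.

## Working session

There is one attempt and no reset: what is moved stays moved. The work goes in short steps, Python scripts to look and compute and a tool call to move; the robot and the scene stay as the last step left them, time stands still between calls to the robot, and variables do not carry over. Pictures are saved under pics/ and viewed, at most 10 in all, crops included, and the job is handed in when it is done.

Besides the shell and the picture viewer there is one more tool, called after "Call:" as name(argument=value, ...) on one line, values as JSON. apply_moves: Moves the arm, as the interface text tells. Shift numbers are shares of 100 mm and turn numbers shares of pi/4 rad, none past 1 either way. Its arguments: {"type":"object","properties":{"linear":{"type":"array","items":{"type":"array","items":{"type":"number"}}},"angular":{"type":"array","items":{"type":"array","items":{"type":"number"}}},"fingers":{"type":"number"},"grip_force":{"type":"number"}},"required":["linear","angular"]}

```bash
mkdir -p pics; cat > h.py <<'E'
import numpy as np, cv2, pickle
from cell import env
def cap(n):
    im=env.get_image(n); pickle.dump(im,open(f'{n}.pkl','wb')); return im
def load(n): return pickle.load(open(f'{n}.pkl','rb'))
def K(im):
    f=240/np.tan(np.radians(im['vfov'])/2)
    return np.array([[f,0,im['cx']],[0,f,im['cy']],[0,0,1.]])
def cloud(im):
    v,u=np.mgrid[0:480,0:640]
    n=cv2.undistortPoints(np.stack([u,v],-1).reshape(-1,1,2).astype(np.float64),K(im),np.array(im['dist'])).reshape(480,640,2)
    z=im['range_z'][...,None]
    p=np.concatenate([n*z,z],-1); T=np.array(im['cam_to_world'])
    P=p@T[:3,:3].T+T[:3,3]; P[im['range_z']==0]=np.nan
    return P
E
python3 - <<'E'
from h import *
for n in('side','top'):
    im=cap(n); cv2.imwrite(f'pics/{n}0.png',im['pixels'][...,::-1]); print(n,im['vfov'],np.round(im['cam_to_world'],3).tolist(),im['dist'])
E
```

```text
side 43.262693620526285 [[-0.731, -0.331, 0.596, -0.11], [-0.682, 0.349, -0.643, 0.683], [0.004, -0.877, -0.481, 0.63], [0.0, 0.0, 0.0, 1.0]] [-0.00232739  0.          0.          0.          0.        ]
top 46.1136407031878 [[-0.023, -0.987, 0.161, 0.374], [-1.0, 0.025, 0.009, -0.074], [-0.012, -0.16, -0.987, 1.29], [0.0, 0.0, 0.0, 1.0]] [-0.08373396  0.          0.          0.          0.        ]
```

View pics/side0.png

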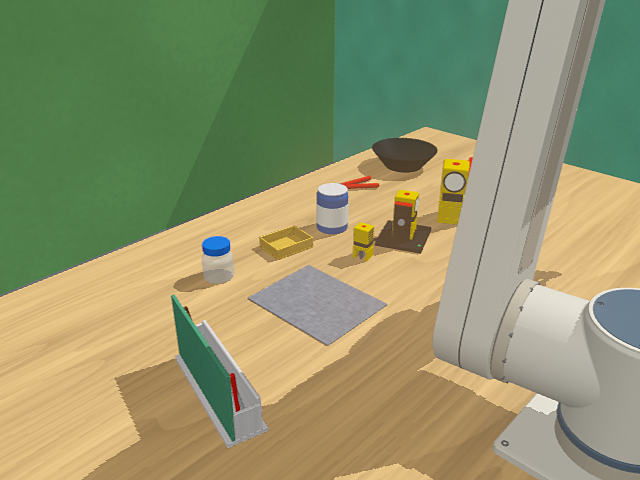

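View pics/top0.png

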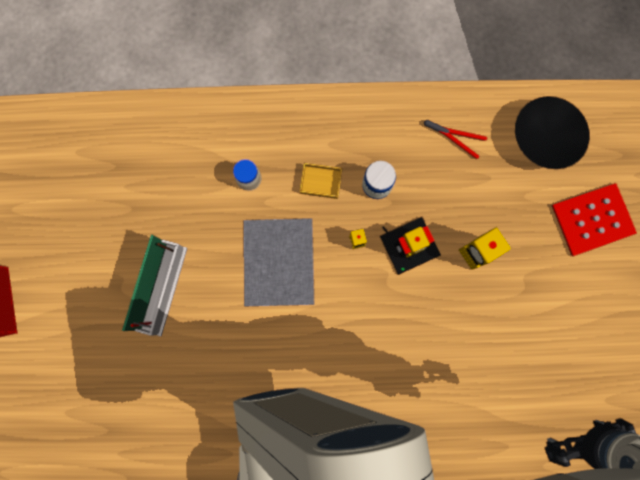

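The side view shows the lamp in its dock at about (405,210), with the lens on its right face. The mat is at (318,303) and the trough at (220,385). In the top view the dock is at (410,245), the mat at (278,262) and the trough at (157,287); the small decoy is at (358,238) and the big one at (487,247).

```bash
python3 - <<'E'
from h import *
im=load('top');P=cloud(im);hsv=cv2.cvtColor(im['pixels'],cv2.COLOR_RGB2HSV)
H,S,V=[hsv[...,i].astype(int) for i in range(3)]
Z=P[...,2]
def box(name,m):
    q=P[m&np.isfinite(Z)]
    r=cv2.minAreaRect((q[:,:2]*1000).astype(np.float32))
    print(name,len(q),'c',np.round(r[0],1),'sz',np.round(r[1],1),'ang',round(r[2],1),'z',np.round(np.percentile(q[:,2],[5,50,95]),4))
def roi(x0,x1,y0,y1):
    m=np.zeros((480,640),bool);m[y0:y1,x0:x1]=1;return m
R=roi(375,448,212,278)
box('dockplate',R&(V<70)&(Z<.03)&(Z>0.004))
box('dock tops(red)',R&((H<6)|(H>172))&(S>150)&(Z>.08))
print('tops z',np.percentile(Z[R&(Z>.05)],[5,30,50,70,95]))
box('lamp top yellow',R&(H>18)&(H<32)&(S>150)&(Z>.10))
box('lamp all z>.099',R&(Z>.101))
for s,c in(('L',roi(375,412,212,278)),('R',roi(420,448,212,278))):
  m=c&((H<6)|(H>172))&(S>150)&(Z>.08); print(s,m.sum()); 
  if m.sum()>3: box('cheek'+s,m)
M=roi(230,325,205,318)
box('mat',M&(S<70)&(V>60)&(Z<.02))
T=roi(115,195,225,345)
box('panel',T&(H>60)&(H<90)&(S>100)&(Z>.108))
box('lip',T&(Z>.056)&(Z<.068)&(S<80))
q=P[T&(Z>.02)];print(np.percentile(q[:,2],[5,25,50,75,95]))
box('jar',roi(225,268,155,195)&(Z>.06)); box('can',roi(358,402,155,205)&(Z>.08)); box('tin',roi(295,345,155,205)&(Z>.015))
box('small',roi(345,372,222,255)&(Z>.03)); box('big',roi(460,515,222,272)&(Z>.1))
# zoomed crops
s=load('side')['pixels'][...,::-1]; t=im['pixels'][...,::-1]
a=cv2.resize(s[165:265,340:490],(750,500)[:2],interpolation=cv2.INTER_CUBIC)[:, :400]
a=cv2.resize(s[175:265,360:450],(400,400),interpolation=cv2.INTER_CUBIC);b=cv2.resize(t[205:285,370:450],(400,400),interpolation=cv2.INTER_CUBIC)
cv2.imwrite('pics/z0.png',np.hstack([a,b]))
E
```

```text
dockplate 1196 c [ 554.7 -276.4] sz [112.2 108.9] ang 22.4 z [0.0054 0.0095 0.0177]
dock tops(red) 186 c [ 548.5 -279. ] sz [35.8 70.6] ang 23.3 z [0.0901 0.0955 0.1003]
tops z [0.06722855 0.09580584 0.10099104 0.10371846 0.10744711]
lamp top yellow 343 c [ 548.4 -278.4] sz [44.1 39.5] ang 24.9 z [0.1009 0.1043 0.1082]
lamp all z>.099 349 c [ 547.7 -276.8] sz [44.  51.3] ang 24.6 z [0.1014 0.1046 0.1082]
L 103
cheekL 103 c [ 537.4 -252.5] sz [35.2 12.7] ang 25.0 z [0.0856 0.0954 0.099 ]
R 76
cheekR 76 c [ 559.8 -306. ] sz [36.  11.5] ang 15.8 z [0.0915 0.0955 0.0993]
mat 5848 c [519.4  24.7] sz [199.8 158.1] ang 0.1 z [-0.0018  0.0025  0.0067]
panel 352 c [468.6 311.4] sz [  7.5 202.9] ang 74.2 z [0.1093 0.1177 0.1221]
lip 292 c [461.9 289.1] sz [ 42.7 206.5] ang 73.7 z [0.0565 0.0604 0.0653]
[0.02550299 0.04515004 0.06176264 0.0977498  0.11973038]
jar 456 c [717.1  90.1] sz [52.4 51. ] ang 0.6 z [0.0689 0.0743 0.0782]
can 721 c [ 692.2 -208.2] sz [65.5 64.1] ang 26.9 z [0.0839 0.0941 0.0981]
tin 230 c [705.2 -78.7] sz [90.  72.4] ang 80.4 z [0.0163 0.0223 0.0268]
small 232 c [ 562.  -157.6] sz [33.4 29.7] ang 12.6 z [0.0435 0.0685 0.0732]
big 914 c [ 527.5 -429.9] sz [57.3 65.6] ang 29.6 z [0.1123 0.1327 0.1365]
```

View pics/z0.png

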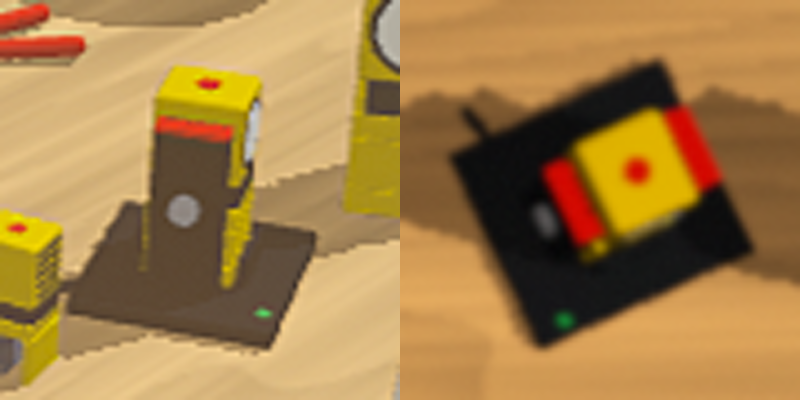

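The left crop confirms the lens is on the lower-right face of the docked lamp, towards the robot and -y. The lamp's +x therefore points along yaw ≈ 23°, and the cheeks are on its ±y sides. Next I refine the lip and read the robot state.

```bash
cat >> h.py <<'E'
def Rz(a): 
    a=np.radians(a); return np.array([[np.cos(a),-np.sin(a),0],[np.sin(a),np.cos(a),0],[0,0,1]])
E
python3 - <<'E'
from h import *
o=env.get_obs(); print({k:np.round(v,4).tolist() for k,v in o.items()})
im=load('top');P=cloud(im);hsv=cv2.cvtColor(im['pixels'],cv2.COLOR_RGB2HSV)
Z=P[...,2]; m=np.zeros((480,640),bool);m[225:345,115:195]=1
green=m&(hsv[...,0]>60)&(hsv[...,0]<90)&(hsv[...,1]>100)&(Z>.11)
q=P[green][:,:2]; vx,vy,x0,y0=cv2.fitLine(q.astype(np.float32),cv2.DIST_HUBER,0,.001,.001).ravel()
print('panel line dir',np.degrees(np.arctan2(vy,vx)),x0,y0)
a=np.arctan2(vy,vx); 
if np.sin(a)>0 : pass
for yaw in (73.3,74,74.7):
    pass
yaw=np.degrees(a)+90 if np.degrees(a)<0 else np.degrees(a)-90
if yaw<0: yaw+=180
ex=Rz(yaw)[:2,0]; ey=Rz(yaw)[:2,1]; c=np.array([x0,y0])
loc=np.stack([(P[...,:2]-c)@ex,(P[...,:2]-c)@ey],-1)
print('yaw',yaw)
sel=m&(Z>.055)&(Z<.07)&(hsv[...,1]<80)&(loc[...,0]<-.033)&(abs(loc[...,1])<.1)
l=loc[sel]; print(len(l),np.percentile(l[:,0],[0,10,50,90,100]),np.percentile(l[:,1],[0,50,100]))
print('slope',np.polyfit(l[:,1],l[:,0],1)); 
pl=loc[green]; print('panel ext',np.percentile(pl[:,0],[2,50,98]),pl[:,1].min(),pl[:,1].max())
for d in(-.0385,np.median(l[:,0])): 
    mid=c+ex*d+ey*(l[:,1].min()+l[:,1].max())/2; print('lipmid',mid)
E
```

```text
{'time': 0.1, 'q': [-81.6237, 14.8486, 1.1954, 76.415, -0.0006, 81.2564], 'joint_velocities': [-0.0316, -0.1178, 0.035, -0.0024, -0.0023, 0.0293], 'joint_efforts': [0.0048, -55.6697, 34.5069, 0.0116, -0.0003, -0.0], 'tcp_pos': [0.1619, -0.5254, 0.2417], 'tcp_rot': [[0.9557, 0.2944, -0.0002], [0.2944, -0.9557, 0.0012], [0.0002, -0.0012, -1.0]], 'wrist_force': [-0.8541, -0.4559, -0.4315], 'torque': [0.1232, -0.052, -0.0041], 'gripper_force': 0.0, 'grip_width': 0.0853}
panel line dir -15.713217 0.46350372 0.31229246
yaw 74.28678
280 [-0.04429034 -0.04233674 -0.03983806 -0.03691626 -0.03505089] [-0.0997707   0.00198376  0.09798299]
slope [ 0.00585736 -0.03969871]
panel ext [-2.63825249e-03 -1.32956307e-05  3.46418732e-03] -0.10656795071985602 0.09631163074438201
lipmid [0.4539375  0.27498915]
lipmid [0.45357512 0.27370109]
```

```bash
cat >> h.py <<'E'
from scipy.spatial.transform import Rotation as Ro
def down(psi): return Rz(psi)@np.diag([1,-1,-1.])
def plan(tgts,p=None,R=None):
    "tgts: list of (x,y,z,psi) in m,deg; prints the shift and turn of each call"
    o=env.get_obs(); p=np.array(o['tcp_pos']) if p is None else p; R=np.array(o['tcp_rot']) if R is None else R
    for t in tgts:
        q=np.array(t[:3]); Q=down(t[3])
        l=R.T@(q-p)/.1; a=Ro.from_matrix(R.T@Q).as_rotvec()/(np.pi/4)
        print(np.round(l,3).tolist(),np.round(a,3).tolist(),'' if max(abs(l).max(),abs(a).max())<=1 else 'TOO BIG')
        p,R=q,Q
def st():
    o=env.get_obs(); R=np.array(o['tcp_rot'])
    print('t',o['time'],'tcp',np.round(o['tcp_pos'],4),'psi',np.degrees(np.arctan2(R[1,0],R[0,0])).round(2),'tilt',np.degrees(np.arccos(-R[2,2])).round(2),'F',np.round(o['wrist_force'],2),'w',o['grip_width'],'gf',o['gripper_force'],'q',np.round(o['q'],1))
E
python3 - <<'E'
from h import *
plan([(.28,-.45,.242,50),(.40,-.38,.242,82),(.50,-.31,.242,113.4),(.5484,-.2785,.18,113.4)])
E
```

```text
[1.351, -0.373, -0.002] [-0.001, -0.001, -0.731] TOO BIG
[1.308, 0.469, 0.0] [0.0, 0.0, -0.711] TOO BIG
[0.832, 0.893, 0.0] [0.0, 0.0, -0.698] 
[0.097, 0.569, 0.62] [0.0, 0.0, 0.0]
```

```bash
python3 - <<'E'
from h import *
plan([(.24,-.48,.242,61),(.33,-.39,.242,92),(.42,-.32,.242,113.4),(.50,-.29,.242,113.4),(.5484,-.2785,.18,113.4)])
E
```

```text
[0.88, -0.204, -0.002] [-0.001, -0.001, -0.975] 
[1.223, 0.351, 0.0] [0.0, 0.0, -0.689] TOO BIG
[0.668, 0.924, 0.0] [0.0, 0.0, -0.476] 
[-0.042, 0.853, 0.0] [0.0, 0.0, 0.0] 
[-0.087, 0.49, 0.62] [0.0, 0.0, 0.0]
```

Call:
apply_moves(linear=[[0.88,-0.2,0],[0.88,-0.2,0],[0.88,-0.2,0],[0.88,-0.2,0],[0.88,-0.2,0],[0.88,-0.2,0],[0.88,-0.2,0]], angular=[[0,0,-0.975],[0,0,-0.975],[0,0,-0.975],[0,0,-0.975],[0,0,-0.975],[0,0,-0.975],[0,0,-0.975]], fingers=1)

```text
time: 0.68
tcp_pos: [0.2403, -0.4803, 0.242]
tcp_rot: [[0.479, 0.878, -0.0], [0.878, -0.479, 0.001], [0.0, -0.001, -1.0]]
wrist_force: [-0.8, 0.1, 0.2]
grip_width: 0.085
gripper_force: 0.0
```

Call:
apply_moves(linear=[[1,0.35,0],[1,0.35,0],[1,0.35,0],[1,0.35,0],[1,0.35,0]], angular=[[0,0,-0.69],[0,0,-0.69],[0,0,-0.69],[0,0,-0.69],[0,0,-0.69]])

```text
time: 1.1
tcp_pos: [0.3202, -0.409, 0.2422]
tcp_rot: [[-0.041, 0.999, -0.0], [0.999, 0.041, 0.0], [0.0, -0.0, -1.0]]
wrist_force: [-0.8, 0.2, 1.0]
grip_width: 0.0854
gripper_force: 0.0
```

Call:
apply_moves(linear=[[0.8,0.92,0],[0.8,0.92,0],[0.8,0.92,0],[0.8,0.92,0],[0.8,0.92,0]], angular=[[0,0,-0.476],[0,0,-0.476],[0,0,-0.476],[0,0,-0.476],[0,0,-0.476]])

```text
time: 1.52
tcp_pos: [0.4094, -0.3255, 0.2421]
tcp_rot: [[-0.398, 0.917, -0.0], [0.917, 0.398, 0.0], [0.0, -0.0, -1.0]]
wrist_force: [-0.9, 0.2, 0.7]
grip_width: 0.0855
gripper_force: 0.0
```

Call:
apply_moves(linear=[[0,0.85,0],[0,0.85,0],[0,0.85,0],[0,0.85,0],[0,0.85,0]], angular=[[0,0,0],[0,0,0],[0,0,0],[0,0,0],[0,0,0]])

```text
time: 1.93
tcp_pos: [0.4856, -0.2937, 0.2418]
tcp_rot: [[-0.396, 0.918, -0.001], [0.918, 0.396, 0.0], [0.001, -0.001, -1.0]]
wrist_force: [-0.2, -0.6, 0.5]
grip_width: 0.0853
gripper_force: 0.0
```

```bash
python3 - <<'E'
from h import *
st(); plan([(.5484,-.2785,.17,113.4),(.5484,-.2785,.077,113.4)])
E
```

```text
t 1.9333 tcp [ 0.4856 -0.2937  0.2418] psi 113.32 tilt 0.07 F [-0.18 -0.62  0.53] w 0.08531014143667723 gf 0.0 q [-39.6  16.6   3.7  77.1  -0.   27.1]
[-0.109, 0.638, 0.717] [-0.001, -0.001, -0.002] 
[0.0, 0.0, 0.93] [0.0, 0.0, 0.0]
```

Call:
apply_moves(linear=[[-0.11,0.64,0.4],[-0.11,0.64,0.72],[-0.11,0.64,0.72],[-0.11,0.64,0.72],[-0.11,0.64,0.72]], angular=[[0,0,0],[0,0,0],[0,0,0],[0,0,0],[0,0,0]])

```text
time: 2.35
tcp_pos: [0.5481, -0.2785, 0.17]
tcp_rot: [[-0.396, 0.918, -0.002], [0.918, 0.396, 0.001], [0.001, -0.001, -1.0]]
wrist_force: [-0.8, 0.0, -0.0]
grip_width: 0.0854
gripper_force: 0.0
```

Call:
apply_moves(linear=[[0,0,0.25],[0,0,0.5],[0,0,0.75],[0,0,0.93],[0,0,0.93],[0,0,0.93]], angular=[[0,0,0],[0,0,0],[0,0,0],[0,0,0],[0,0,0],[0,0,0]])

```text
time: 2.85
tcp_pos: [0.5487, -0.2787, 0.0788]
tcp_rot: [[-0.396, 0.918, 0.001], [0.918, 0.396, -0.001], [-0.001, 0.0, -1.0]]
wrist_force: [-0.1, 0.4, 0.5]
grip_width: 0.0851
gripper_force: 0.0
```

Call:
apply_moves(linear=[[0,0,0],[0,0,0],[0,0,0],[0,0,0],[0,0,0],[0,0,0],[0,0,0],[0,0,0]], angular=[[0,0,0],[0,0,0],[0,0,0],[0,0,0],[0,0,0],[0,0,0],[0,0,0],[0,0,0]], fingers=0, grip_force=60)

```text
time: 3.52
tcp_pos: [0.5498, -0.2781, 0.0788]
tcp_rot: [[-0.398, 0.917, 0.002], [0.917, 0.398, -0.002], [-0.002, 0.001, -1.0]]
wrist_force: [-2.5, -0.6, 7.5]
grip_width: 0.0437
gripper_force: 59.8
```

Gripped at 44 mm. I pull straight up in small rows.

Call:
apply_moves(linear=[[0,0,-0.05],[0,0,-0.1],[0,0,-0.2],[0,0,-0.3],[0,0,-0.45],[0,0,-0.6],[0,0,-0.8],[0,0,-1],[0,0,-1],[0,0,-1]], angular=[[0,0,0],[0,0,0],[0,0,0],[0,0,0],[0,0,0],[0,0,0],[0,0,0],[0,0,0],[0,0,0],[0,0,0]])

```text
time: 4.35
tcp_pos: [0.55, -0.2779, 0.1794]
tcp_rot: [[-0.398, 0.917, 0.003], [0.917, 0.398, -0.002], [-0.003, 0.002, -1.0]]
wrist_force: [-0.1, 0.7, -2.1]
grip_width: 0.0435
gripper_force: 64.5
```

```bash
python3 - <<'E'
from h import *
st()
im=cap('side'); cv2.imwrite('pics/side1.png',cv2.resize(im['pixels'][60:300,280:600,::-1],None,fx=2,fy=2))
plan([(.55,-.278,.22,113.4),(.56,-.18,.22,129),(.55,-.08,.22,146),(.52,.02,.20,164.3)])
E
```

```text
t 4.35 tcp [ 0.55   -0.2779  0.1794] psi 113.47 tilt 0.21 F [-0.12  0.67 -2.09] w 0.04350375443898005 gf 64.4775116443634 q [-34.6  22.4   3.3  70.6   0.   31.9]
[-0.006, 0.004, -0.42] [0.001, 0.001, 0.002] 
[0.86, 0.481, 0.0] [0.0, 0.0, -0.347] 
[0.84, 0.552, 0.0] [0.0, 0.0, -0.378] 
[0.808, 0.661, 0.2] [0.0, 0.0, -0.407]
```

View pics/side1.png

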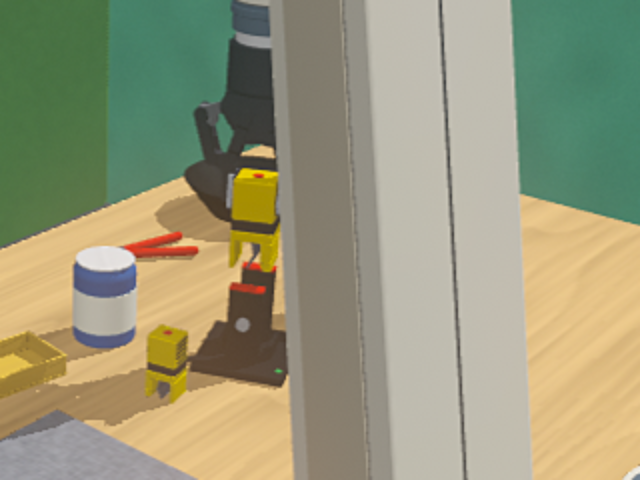

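The picture shows the lamp (crop pixel ~255,220) hanging upright in the gripper, clear above the red cheeks. Now I carry it to the mat.

Call:
apply_moves(linear=[[0,0,-0.2],[0,0,-0.42],[0.2,0.1,-0.42],[0.5,0.25,-0.42],[0.86,0.48,-0.42],[0.86,0.48,-0.42],[0.86,0.48,-0.42]], angular=[[0,0,0],[0,0,0],[0,0,-0.1],[0,0,-0.2],[0,0,-0.35],[0,0,-0.35],[0,0,-0.35]])

```text
time: 4.98
tcp_pos: [0.559, -0.1774, 0.2187]
tcp_rot: [[-0.635, 0.773, -0.001], [0.773, 0.635, 0.001], [0.001, -0.0, -1.0]]
wrist_force: [-0.4, -0.5, -1.7]
grip_width: 0.0436
gripper_force: 64.5
```

Call:
apply_moves(linear=[[0.2,0.13,0],[0.45,0.3,0],[0.7,0.45,0],[0.84,0.55,0],[0.84,0.55,0],[0.84,0.55,0]], angular=[[0,0,-0.1],[0,0,-0.2],[0,0,-0.3],[0,0,-0.38],[0,0,-0.38],[0,0,-0.38]])

```text
time: 5.48
tcp_pos: [0.5485, -0.0799, 0.2189]
tcp_rot: [[-0.832, 0.555, -0.001], [0.555, 0.832, -0.0], [0.0, -0.001, -1.0]]
wrist_force: [0.1, -0.3, -1.8]
grip_width: 0.0435
gripper_force: 64.4
```

Call:
apply_moves(linear=[[0.2,0.13,0],[0.45,0.33,0.1],[0.7,0.55,0.2],[0.81,0.66,0.2],[0.81,0.66,0.2],[0.81,0.66,0.2],[0.81,0.66,0.2]], angular=[[0,0,-0.1],[0,0,-0.2],[0,0,-0.3],[0,0,-0.405],[0,0,-0.405],[0,0,-0.405],[0,0,-0.405]])

```text
time: 6.07
tcp_pos: [0.5185, 0.0186, 0.1992]
tcp_rot: [[-0.963, 0.27, 0.0], [0.27, 0.963, -0.001], [-0.0, -0.0, -1.0]]
wrist_force: [-0.4, -0.4, -2.0]
grip_width: 0.0434
gripper_force: 64.4
```

```bash
python3 - <<'E'
from h import *
st(); plan([(.52,.02,.11,164.3),(.52,.02,.0725,164.3)])
E
```

```text
t 6.0667 tcp [0.5185 0.0186 0.1992] psi 164.33 tilt 0.03 F [-0.44 -0.45 -2.  ] w 0.043420264091174256 gf 64.40734148025513 q [-7.2 12.7 -7.9 69.3 -0.   8.5]
[-0.011, 0.018, 0.892] [-0.001, 0.0, 0.001] 
[0.0, 0.0, 0.375] [0.0, 0.0, 0.0]
```

Call:
apply_moves(linear=[[0,0,0.2],[0,0,0.4],[0,0,0.6],[0,0,0.75],[0,0,0.89],[0,0,0.89]], angular=[[0,0,0],[0,0,0],[0,0,0],[0,0,0],[0,0,0],[0,0,0]])

```text
time: 6.57
tcp_pos: [0.5171, 0.0186, 0.1078]
tcp_rot: [[-0.963, 0.27, -0.004], [0.27, 0.963, 0.0], [0.004, -0.001, -1.0]]
wrist_force: [-0.3, -0.3, -0.6]
grip_width: 0.044
gripper_force: 64.3
```

Call:
apply_moves(linear=[[0,0,0.1],[0,0,0.2],[0,0,0.28],[0,0,0.32],[0,0,0.34],[0,0,0.36],[0,0,0.37],[0,0,0.37]], angular=[[0,0,0],[0,0,0],[0,0,0],[0,0,0],[0,0,0],[0,0,0],[0,0,0],[0,0,0]])

```text
time: 7.23
tcp_pos: [0.518, 0.0201, 0.0734]
tcp_rot: [[-0.964, 0.266, 0.0], [0.266, 0.964, -0.0], [-0.0, 0.0, -1.0]]
wrist_force: [0.3, 0.2, -2.1]
grip_width: 0.0432
gripper_force: 64.4
```

Call:
apply_moves(linear=[[0,0,0.005],[0,0,0.01],[0,0,0.015],[0,0,0.02],[0,0,0.02]], angular=[[0,0,0],[0,0,0],[0,0,0],[0,0,0],[0,0,0]])

```text
time: 7.65
tcp_pos: [0.518, 0.02, 0.0718]
tcp_rot: [[-0.964, 0.267, 0.001], [0.267, 0.964, -0.0], [-0.001, 0.0, -1.0]]
wrist_force: [-2.1, -0.5, 3.1]
grip_width: 0.0431
gripper_force: 65.0
```

Contact at z = 0.0718. I open the gripper and retract.

Call:
apply_moves(linear=[[0,0,0],[0,0,0],[0,0,0],[0,0,0],[0,0,0],[0,0,0],[0,0,0]], angular=[[0,0,0],[0,0,0],[0,0,0],[0,0,0],[0,0,0],[0,0,0],[0,0,0]], fingers=1)

```text
time: 8.23
tcp_pos: [0.5179, 0.0201, 0.0712]
tcp_rot: [[-0.964, 0.267, -0.0], [0.267, 0.964, 0.0], [0.0, -0.0, -1.0]]
wrist_force: [0.8, 0.7, -0.3]
grip_width: 0.0852
gripper_force: 0.0
```

Call:
apply_moves(linear=[[0,0,-0.1],[0,0,-0.3],[0,0,-0.5],[0,0,-0.75],[0,0,-1],[0,0,-1],[0,0,-1]], angular=[[0,0,0],[0,0,0],[0,0,0],[0,0,0],[0,0,0],[0,0,0],[0,0,0]])

```text
time: 8.82
tcp_pos: [0.5186, 0.02, 0.1732]
tcp_rot: [[-0.964, 0.267, 0.003], [0.267, 0.964, -0.0], [-0.003, 0.001, -1.0]]
wrist_force: [0.2, -0.9, -1.0]
grip_width: 0.0851
gripper_force: 0.0
```

Call:
apply_moves(linear=[[0.2,-0.3,-0.2],[0.4,-0.5,-0.2],[0.6,-0.7,-0.2],[0.8,-0.9,-0.2],[0.8,-0.9,-0.2],[0.8,-0.9,-0.2],[0.8,-0.9,-0.2],[0.8,-0.9,-0.2]], angular=[[0,0,-0.125],[0,0,-0.25],[0,0,-0.375],[0,0,-0.5],[0,0,-0.625],[0,0,-0.75],[0,0,-0.875],[0,0,-1]])

```text
time: 9.48
tcp_pos: [0.4161, -0.0454, 0.1908]
tcp_rot: [[-0.868, -0.497, -0.001], [-0.497, 0.868, 0.0], [0.001, 0.001, -1.0]]
wrist_force: [-0.1, 0.4, -0.1]
grip_width: 0.0853
gripper_force: 0.0
```

```bash
python3 - <<'E'
from h import *
st()
im=cap('top'); s=cap('side')
cv2.imwrite('pics/c2.png',np.hstack([cv2.resize(im['pixels'][200:350,110:330,::-1],(400,273)),cv2.resize(s['pixels'][230:450,150:400,::-1],(310,273))]))
P=cloud(im);Z=P[...,2];hsv=cv2.cvtColor(im['pixels'],cv2.COLOR_RGB2HSV)
m=np.zeros((480,640),bool);m[205:318,230:325]=1
m&=(Z>.088)&(Z<.105)&(hsv[...,0]>16)&(hsv[...,0]<34)&(hsv[...,1]>140)
q=P[m]; print(len(q),cv2.minAreaRect((q[:,:2]*1000).astype(np.float32)),np.median(q[:,2]))
E
```

```text
t 9.4833 tcp [ 0.4161 -0.0454  0.1908] psi -150.21 tilt 0.06 F [-0.14  0.37 -0.1 ] w 0.0852589741450695 gf 0.0 q [-17.7   3.4 -20.6  66.1   0.  -47.5]
10 ((536.72998046875, 35.31023406982422), (3.5956790447235107, 11.316152572631836), 64.88417053222656) 0.09566363805344713
```

View pics/c2.png

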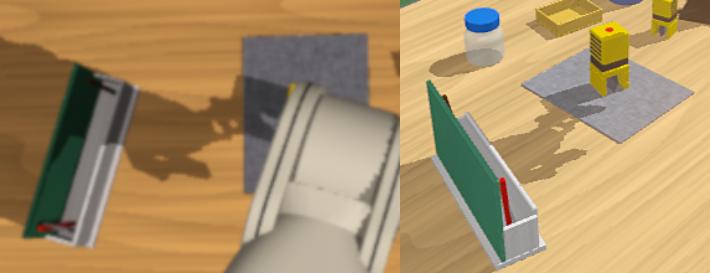

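The left crop (top view) shows the arm covering the mat. The right crop (side view) shows the lamp standing upright on the mat at ~(608,60). I swing the arm aside to measure the lamp and lip together.

Call:
apply_moves(linear=[[0.5,-1,0],[0.5,-1,0],[0.5,-1,0],[0.5,-1,0],[0.5,-1,0]], angular=[[0,0,0],[0,0,0],[0,0,0],[0,0,0],[0,0,0]])

```text
time: 10.0
tcp_pos: [0.4222, -0.158, 0.1906]
tcp_rot: [[-0.873, -0.488, -0.001], [-0.488, 0.873, 0.001], [0.001, 0.001, -1.0]]
wrist_force: [-0.8, 0.2, -0.1]
grip_width: 0.0854
gripper_force: 0.0
```

Call:
apply_moves(linear=[[0.4,-1,0],[0.4,-1,0],[0.4,-1,0],[0.4,-1,0],[0.4,-1,0]], angular=[[0,0,0],[0,0,0],[0,0,0],[0,0,0],[0,0,0]])

```text
time: 10.42
tcp_pos: [0.4369, -0.2636, 0.1906]
tcp_rot: [[-0.871, -0.491, -0.001], [-0.491, 0.871, 0.001], [0.0, 0.002, -1.0]]
wrist_force: [0.2, 1.0, 0.4]
grip_width: 0.0856
gripper_force: 0.0
```

```bash
python3 - <<'E'
from h import *
st()
im=cap('top'); cv2.imwrite('pics/t3.png',cv2.resize(im['pixels'][200:350,110:330,::-1],(770,525)))
P=cloud(im);Z=P[...,2];hsv=cv2.cvtColor(im['pixels'],cv2.COLOR_RGB2HSV)
m=np.zeros((480,640),bool);m[205:318,230:325]=1
m&=(Z>.085)&(Z<.11)&(hsv[...,1]>140)
q=P[m]; print(len(q), m.any(0).argmax(), m.any(1).argmax())
if len(q): print(cv2.minAreaRect((q[:,:2]*1000).astype(np.float32)),np.median(q[:,2]),q.mean(0))
E
```

```text
t 10.4167 tcp [ 0.4369 -0.2636  0.1906] psi -150.62 tilt 0.1 F [0.15 0.96 0.4 ] w 0.08557346438248269 gf 0.0 q [-40.5  12.2  -9.9  68.    0.  -69.9]
383 266 246
((519.2244873046875, 18.69131088256836), (44.62578582763672, 39.550838470458984), 74.44287109375) 0.09769691123801105 [0.51873344 0.01824634 0.09750945]
```

View pics/t3.png

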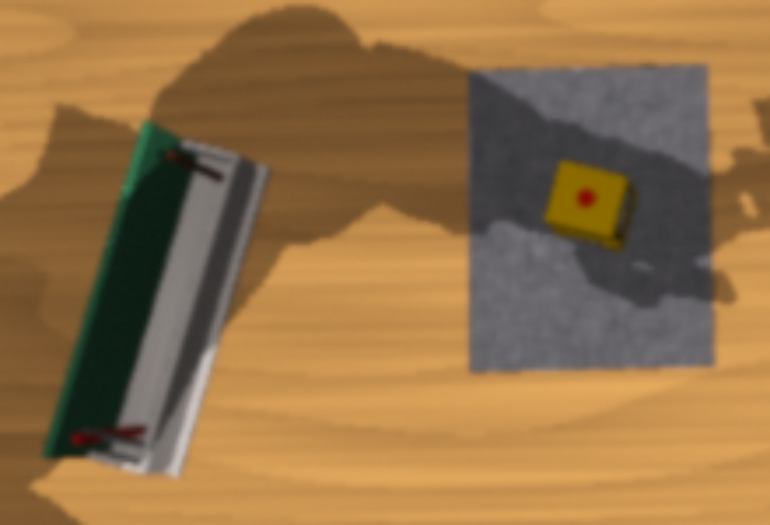

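The lamp stands at crop pixel (590,200) with its lens side to the right, away from the trough. The white lip runs from (260,170) to (180,470). I refine the lip in the same image.

```bash
python3 - <<'E'
from h import *
im=load('top');P=cloud(im);Z=P[...,2]
yaw=74.3; ex=Rz(yaw)[:2,0]; ey=Rz(yaw)[:2,1]
m=np.zeros((480,640),bool);m[225:345,115:195]=1
X=P[...,:2]@ex;Y=P[...,:2]@ey; c=np.array([.4536,.2737]);Y0=c@ey
s=m&(abs(Y-Y0)<.07)&(Z>.02)
for a in np.arange(.372,.45,.002):
    k=s&(X>=a)&(X<a+.002)
    if k.sum()>3: print(round(a+.001,3),k.sum(),np.percentile(Z[k],[10,50,90]).round(3))
k=s&(Z>.058)&(Z<.066)&(X<c@ex+.012); print('lip x med',np.median(X[k]),'nominal',c@ex,'slope',np.polyfit(Y[k],X[k],1)[0])
al=m&(Z>.1); print('panel Y ext',Y[al].min()-Y0,Y[al].max()-Y0)
print('lamp X cam', np.array([.5190,.0185])@ex, 'tcp',np.array([.518,.020])@ex)
E
```

```text
0.381 4 [0.026 0.027 0.042]
0.383 156 [0.025 0.044 0.06 ]
0.385 206 [0.026 0.045 0.061]
0.387 71 [0.056 0.061 0.064]
0.389 26 [0.058 0.06  0.063]
0.391 5 [0.056 0.057 0.058]
0.423 54 [0.038 0.064 0.109]
0.425 629 [0.029 0.075 0.113]
0.427 323 [0.034 0.084 0.12 ]
0.429 59 [0.115 0.119 0.122]
0.431 38 [0.115 0.118 0.12 ]
lip x med 0.38603987005842855 nominal 0.386233093291579 slope 0.009545310568903734
panel Y ext -0.10960032873842318 0.09962567846257936
lamp X cam 0.15825142877036313 tcp 0.15942486594402702
```

```bash
python3 - <<'E'
from h import *
plan([(.46,-.17,.19,-135),(.49,-.08,.19,-120),(.518,.02,.18,-105.5),(.518,.02,.10,-105.5),(.518,.02,.0725,-105.5)])
ex=Rz(74.3)[:2,0]; ey=Rz(74.3)[:2,1]; Y=np.array([.4536,.2737])@ey-.003
print('target lamp',.3957*ex+Y*ey)
E
```

```text
[-0.658, 0.693, 0.009] [0.002, -0.0, -0.345] 
[-0.849, 0.424, 0.0] [0.0, 0.0, -0.333] 
[-1.006, 0.258, 0.1] [0.0, 0.0, -0.322] TOO BIG
[0.0, 0.0, 0.8] [0.0, 0.0, 0.0] 
[0.0, 0.0, 0.275] [0.0, 0.0, 0.0] 
target lamp [0.45904982 0.28200191]
```

Call:
apply_moves(linear=[[-0.66,0.69,0],[-0.66,0.69,0],[-0.66,0.69,0],[-0.66,0.69,0],[-0.66,0.69,0]], angular=[[0,0,-0.345],[0,0,-0.345],[0,0,-0.345],[0,0,-0.345],[0,0,-0.345]])

```text
time: 10.88
tcp_pos: [0.4604, -0.1693, 0.1916]
tcp_rot: [[-0.705, -0.709, 0.0], [-0.709, 0.705, -0.0], [0.0, -0.0, -1.0]]
wrist_force: [0.5, -0.9, 0.3]
grip_width: 0.0854
gripper_force: 0.0
```

Call:
apply_moves(linear=[[-0.85,0.42,0],[-0.85,0.42,0],[-0.85,0.42,0],[-0.85,0.42,0],[-0.85,0.42,0]], angular=[[0,0,-0.333],[0,0,-0.333],[0,0,-0.333],[0,0,-0.333],[0,0,-0.333]])

```text
time: 11.3
tcp_pos: [0.4907, -0.0813, 0.1913]
tcp_rot: [[-0.5, -0.866, -0.0], [-0.866, 0.5, -0.0], [0.0, -0.0, -1.0]]
wrist_force: [-0.1, 0.1, 0.4]
grip_width: 0.0859
gripper_force: 0.0
```

Call:
apply_moves(linear=[[-1,0.26,0.1],[-1,0.26,0.1],[-1,0.26,0.1],[-1,0.26,0.1],[-1,0.26,0.1],[-1,0.26,0.1]], angular=[[0,0,-0.322],[0,0,-0.322],[0,0,-0.322],[0,0,-0.322],[0,0,-0.322],[0,0,-0.322]])

```text
time: 11.8
tcp_pos: [0.518, 0.017, 0.1812]
tcp_rot: [[-0.269, -0.963, -0.0], [-0.963, 0.269, -0.0], [0.0, 0.0, -1.0]]
wrist_force: [0.0, -0.3, 0.4]
grip_width: 0.0854
gripper_force: 0.0
```

```bash
python3 - <<'E'
from h import *
st(); plan([(.518,.02,.12,-105.5),(.518,.02,.072,-105.5)])
E
```

```text
t 11.8 tcp [0.518  0.017  0.1812] psi -105.6 tilt 0.03 F [ 0.03 -0.34  0.42] w 0.08542114532983609 gf 0.0 q [ -7.4  13.2 -10.   66.8  -0.  -81.8]
[-0.03, 0.009, 0.612] [0.0, -0.001, -0.002] 
[0.0, 0.0, 0.48] [0.0, 0.0, 0.0]
```

Call:
apply_moves(linear=[[-0.03,0.01,0.2],[-0.03,0.01,0.4],[-0.03,0.01,0.6],[-0.03,0.01,0.8],[-0.03,0.01,1],[-0.03,0.01,1],[-0.03,0.01,1]], angular=[[0,0,0],[0,0,0],[0,0,0],[0,0,0],[0,0,0],[0,0,0],[0,0,0]])

```text
time: 12.38
tcp_pos: [0.5175, 0.0201, 0.0811]
tcp_rot: [[-0.269, -0.963, -0.002], [-0.963, 0.269, 0.0], [0.0, 0.002, -1.0]]
wrist_force: [0.7, 0.2, 0.8]
grip_width: 0.0853
gripper_force: 0.0
```

Call:
apply_moves(linear=[[0,0,0.08],[0,0,0.08],[0,0,0.08]], angular=[[0,0,0],[0,0,0],[0,0,0]])

```text
time: 12.63
tcp_pos: [0.5183, 0.0211, 0.0739]
tcp_rot: [[-0.267, -0.964, 0.001], [-0.964, 0.267, -0.0], [-0.0, -0.001, -1.0]]
wrist_force: [-0.5, -1.0, 0.4]
grip_width: 0.0856
gripper_force: 0.0
```

Call:
apply_moves(linear=[[0,0,0],[0,0,0],[0,0,0],[0,0,0],[0,0,0],[0,0,0],[0,0,0],[0,0,0]], angular=[[0,0,0],[0,0,0],[0,0,0],[0,0,0],[0,0,0],[0,0,0],[0,0,0],[0,0,0]], fingers=0, grip_force=80)

```text
time: 13.3
tcp_pos: [0.5181, 0.0215, 0.0737]
tcp_rot: [[-0.266, -0.964, 0.001], [-0.964, 0.266, -0.0], [-0.0, -0.001, -1.0]]
wrist_force: [-0.1, 0.6, 5.4]
grip_width: 0.039
gripper_force: 79.8
```

```bash
python3 - <<'E'
from h import *
st(); p=env.get_obs()['tcp_pos']; x,y=.459,.282
ex=Rz(74.3)[:2,0]; print('tcp X along lamp x',np.array(p[:2])@ex,'(lamp .1594)')
plan([(p[0],p[1],.17,-105.6),(.50,.11,.22,-105.7),(.48,.20,.22,-105.7),(x,y,.215,-105.7)])
E
```

```text
t 13.3 tcp [0.5181 0.0215 0.0737] psi -105.45 tilt 0.04 F [-0.1   0.58  5.38] w 0.038979649558152245 gf 79.77149248123169 q [ -6.9  18.  -20.3  51.6   0.  -81.4]
tcp X along lamp x 0.16089984590945627 (lamp .1594)
[-0.0, -0.001, -0.963] [-0.001, 0.0, 0.003] 
[-0.804, 0.413, -0.5] [0.0, 0.0, 0.002] 
[-0.812, 0.436, 0.0] [0.0, 0.0, 0.0] 
[-0.733, 0.424, 0.05] [0.0, 0.0, 0.0]
```

Call:
apply_moves(linear=[[0,0,-0.1],[0,0,-0.25],[0,0,-0.45],[0,0,-0.7],[0,0,-0.96],[0,0,-0.96],[0,0,-0.96]], angular=[[0,0,0],[0,0,0],[0,0,0],[0,0,0],[0,0,0],[0,0,0],[0,0,0]])

```text
time: 13.88
tcp_pos: [0.5186, 0.0214, 0.1708]
tcp_rot: [[-0.266, -0.964, 0.003], [-0.964, 0.266, -0.0], [-0.0, -0.003, -1.0]]
wrist_force: [-0.2, -0.4, -1.7]
grip_width: 0.039
gripper_force: 80.8
```

Call:
apply_moves(linear=[[-0.15,0.08,-0.2],[-0.4,0.2,-0.4],[-0.6,0.3,-0.5],[-0.8,0.41,-0.5],[-0.8,0.41,-0.5],[-0.8,0.41,-0.5]], angular=[[0,0,0],[0,0,0],[0,0,0],[0,0,0],[0,0,0],[0,0,0]])

```text
time: 14.38
tcp_pos: [0.4991, 0.1103, 0.2184]
tcp_rot: [[-0.265, -0.964, -0.002], [-0.964, 0.265, -0.0], [0.001, 0.002, -1.0]]
wrist_force: [0.4, -0.9, -1.0]
grip_width: 0.039
gripper_force: 80.9
```

Call:
apply_moves(linear=[[-0.2,0.1,0],[-0.45,0.25,0],[-0.65,0.35,0],[-0.81,0.44,0],[-0.81,0.44,0],[-0.81,0.44,0]], angular=[[0,0,0],[0,0,0],[0,0,0],[0,0,0],[0,0,0],[0,0,0]])

```text
time: 14.88
tcp_pos: [0.4788, 0.1991, 0.2183]
tcp_rot: [[-0.266, -0.964, -0.002], [-0.964, 0.266, -0.001], [0.001, 0.001, -1.0]]
wrist_force: [-0.4, 0.2, -1.4]
grip_width: 0.039
gripper_force: 80.9
```

```bash
python3 - <<'E'
from h import *
st(); plan([(.4594,.2834,.215,-105.7),(.4594,.2834,.15,-105.7)])
E
```

```text
t 14.8833 tcp [0.4788 0.1991 0.2183] psi -105.4 tilt 0.1 F [-0.4   0.15 -1.41] w 0.038988599082287204 gf 80.86275815963745 q [ 13.3  12.3  -5.7  72.1  -0.  -61.3]
[-0.761, 0.411, 0.033] [0.002, -0.001, 0.007] 
[0.0, 0.0, 0.65] [0.0, 0.0, 0.0]
```

Call:
apply_moves(linear=[[-0.2,0.1,0],[-0.45,0.25,0],[-0.65,0.35,0],[-0.76,0.41,0.03],[-0.76,0.41,0.03],[-0.76,0.41,0.03],[-0.76,0.41,0.03]], angular=[[0,0,0],[0,0,0.007],[0,0,0.007],[0,0,0.007],[0,0,0.007],[0,0,0.007],[0,0,0.007]])

```text
time: 15.47
tcp_pos: [0.4601, 0.2823, 0.2159]
tcp_rot: [[-0.273, -0.962, -0.001], [-0.962, 0.273, -0.001], [0.001, 0.0, -1.0]]
wrist_force: [0.2, -0.1, -1.4]
grip_width: 0.039
gripper_force: 80.9
```

Call:
apply_moves(linear=[[0,0,0.15],[0,0,0.3],[0,0,0.45],[0,0,0.6],[0,0,0.7],[0,0,0.7],[0,0,0.7]], angular=[[0,0,0],[0,0,0],[0,0,0],[0,0,0],[0,0,0],[0,0,0],[0,0,0]])

```text
time: 16.05
tcp_pos: [0.46, 0.2827, 0.1463]
tcp_rot: [[-0.273, -0.962, -0.001], [-0.962, 0.273, -0.0], [0.001, 0.0, -1.0]]
wrist_force: [0.1, -0.4, -0.9]
grip_width: 0.0389
gripper_force: 80.9
```

```bash
python3 - <<'E'
from h import *
st(); p=np.array(env.get_obs()['tcp_pos'][:2]); print('lamp X',p@Rz(74.3)[:2,0]-.0015,'want .3957')
im=cap('side'); t=cap('top')
cv2.imwrite('pics/c4.png',np.hstack([cv2.resize(im['pixels'][200:460,140:340,::-1],(400,520)),cv2.resize(t['pixels'][225:355,100:200,::-1],(400,520))]))
plan([(.4594,.2834,.135,-105.7)])
E
```

```text
t 16.05 tcp [0.46   0.2827 0.1463] psi -105.83 tilt 0.04 F [ 0.1  -0.4  -0.87] w 0.03888903076789197 gf 80.90588808059692 q [ 22.7  16.5 -10.8  62.8  -0.  -51.5]
lamp X 0.39513482348963147 want .3957
[0.001, 0.009, 0.122] [-0.001, 0.001, -0.002]
```

View pics/c4.png

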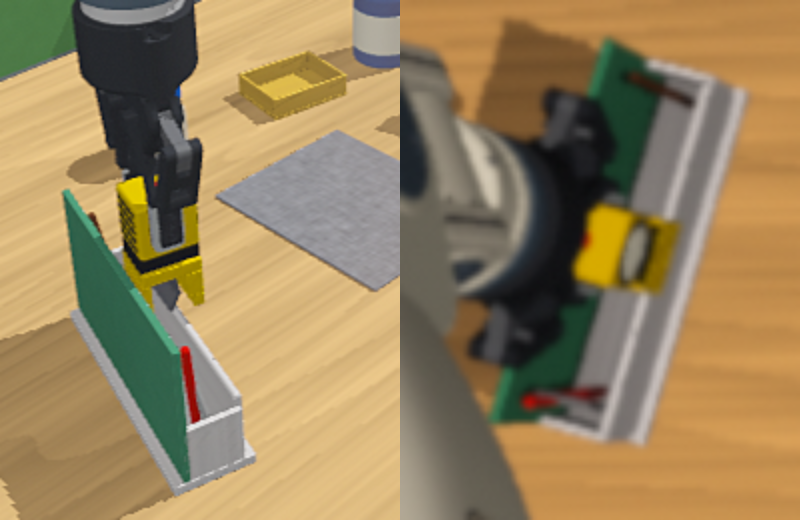

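The side crop (left) shows the lamp held upright just above the lip at ~(170,290), with the slot over the white lip line. The top crop (right) shows it near the middle of the lip with the lens facing away from the panel. I lower it in stages, watching the force.

Call:
apply_moves(linear=[[-0.005,0,0.05],[-0.005,0,0.1],[-0.005,0,0.15],[-0.005,0,0.2],[-0.005,0,0.2],[-0.005,0,0.2]], angular=[[0,0,0],[0,0,0],[0,0,0],[0,0,0],[0,0,0],[0,0,0]])

```text
time: 16.65
tcp_pos: [0.4596, 0.2839, 0.1259]
tcp_rot: [[-0.272, -0.962, -0.001], [-0.962, 0.272, -0.0], [0.001, 0.001, -1.0]]
wrist_force: [-0.1, 0.3, -2.0]
grip_width: 0.0393
gripper_force: 80.9
```

Call:
apply_moves(linear=[[0,0,0.02],[0,0,0.04],[0,0,0.06],[0,0,0.08],[0,0,0.08]], angular=[[0,0,0],[0,0,0],[0,0,0],[0,0,0],[0,0,0]])

```text
time: 17.07
tcp_pos: [0.4598, 0.2829, 0.1184]
tcp_rot: [[-0.273, -0.962, 0.0], [-0.962, 0.273, -0.002], [0.002, -0.001, -1.0]]
wrist_force: [-1.0, -6.4, 2.8]
grip_width: 0.039
gripper_force: 81.7
```

Side force of −6 N along the trough's x means the front wall is riding on the lip, so I shift 1.5 mm to the front and continue.

Call:
apply_moves(linear=[[0.015,0,0],[0.015,0,0.02],[0.015,0,0.04],[0.015,0,0.06],[0.015,0,0.06]], angular=[[0,0,0],[0,0,0],[0,0,0],[0,0,0],[0,0,0]])

```text
time: 17.48
tcp_pos: [0.4598, 0.2824, 0.1124]
tcp_rot: [[-0.272, -0.962, 0.001], [-0.962, 0.272, 0.0], [-0.0, -0.001, -1.0]]
wrist_force: [0.9, -1.8, 1.4]
grip_width: 0.0392
gripper_force: 81.3
```

Call:
apply_moves(linear=[[0,0,0.02],[0,0,0.04],[0,0,0.06],[0,0,0.06]], angular=[[0,0,0],[0,0,0],[0,0,0],[0,0,0]])

```text
time: 17.82
tcp_pos: [0.4596, 0.2824, 0.1062]
tcp_rot: [[-0.272, -0.962, 0.0], [-0.962, 0.272, -0.0], [-0.0, -0.0, -1.0]]
wrist_force: [0.4, -2.5, 1.3]
grip_width: 0.0394
gripper_force: 81.3
```

Call:
apply_moves(linear=[[0,0,0.015],[0,0,0.03],[0,0,0.04],[0,0,0.04]], angular=[[0,0,0],[0,0,0],[0,0,0],[0,0,0]])

```text
time: 18.15
tcp_pos: [0.4596, 0.2825, 0.1025]
tcp_rot: [[-0.272, -0.962, 0.0], [-0.962, 0.272, 0.0], [-0.0, -0.0, -1.0]]
wrist_force: [0.6, -3.0, 5.1]
grip_width: 0.0394
gripper_force: 82.0
```

```bash
python3 - <<'E'
from h import *
st()
im=cap('side')
cv2.imwrite('pics/c5.png',cv2.resize(im['pixels'][250:410,150:310,::-1],(600,600),interpolation=cv2.INTER_CUBIC))
E
```

```text
t 18.15 tcp [0.4596 0.2825 0.1025] psi -105.78 tilt 0.02 F [ 0.57 -3.02  5.14] w 0.0393611647965971 gf 81.97908282279968 q [ 22.7  18.3 -15.   56.6  -0.  -51.6]
```

View pics/c5.png

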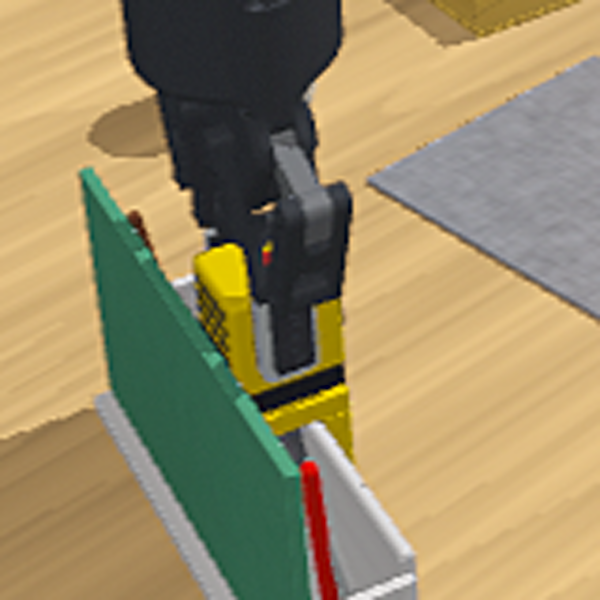

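The view shows the lamp straddling the lip, with the jaw behind at ~(290,440) and the front wall ahead at ~(340,430). I push on until the roof bottoms out.

Call:
apply_moves(linear=[[0,0,0.01],[0,0,0.02],[0,0,0.02]], angular=[[0,0,0],[0,0,0],[0,0,0]])

```text
time: 18.45
tcp_pos: [0.4597, 0.2827, 0.1022]
tcp_rot: [[-0.272, -0.962, 0.002], [-0.962, 0.272, 0.001], [-0.001, -0.002, -1.0]]
wrist_force: [-5.2, -3.6, 22.7]
grip_width: 0.0393
gripper_force: 84.2
```

Call:
apply_moves(linear=[[0,0,0.01],[0,0,0.02],[0,0,0.02]], angular=[[0,0,0],[0,0,0],[0,0,0]])

```text
time: 18.7
tcp_pos: [0.4602, 0.2831, 0.1019]
tcp_rot: [[-0.272, -0.962, 0.004], [-0.962, 0.272, 0.002], [-0.003, -0.004, -1.0]]
wrist_force: [-9.8, -4.5, 37.0]
grip_width: 0.0389
gripper_force: 86.7
```

It hits a hard stop at z ≈ 0.102, where the roof was predicted. I relax the push, open and retreat.

Call:
apply_moves(linear=[[0,0,-0.02],[0,0,-0.04],[0,0,-0.04]], angular=[[0,0,0],[0,0,0],[0,0,0]])

```text
time: 18.95
tcp_pos: [0.4598, 0.2829, 0.1026]
tcp_rot: [[-0.272, -0.962, 0.001], [-0.962, 0.272, 0.001], [-0.001, -0.0, -1.0]]
wrist_force: [0.5, -0.0, 4.0]
grip_width: 0.0392
gripper_force: 82.3
```

Call:
apply_moves(linear=[[0,0,0],[0,0,0],[0,0,0],[0,0,0],[0,0,0],[0,0,0],[0,0,0]], angular=[[0,0,0],[0,0,0],[0,0,0],[0,0,0],[0,0,0],[0,0,0],[0,0,0]], fingers=1)

```text
time: 19.53
tcp_pos: [0.4594, 0.2825, 0.1022]
tcp_rot: [[-0.272, -0.962, -0.0], [-0.962, 0.272, -0.0], [0.0, 0.0, -1.0]]
wrist_force: [0.6, -0.1, -0.2]
grip_width: 0.0853
gripper_force: 0.0
```

Call:
apply_moves(linear=[[0,0,-0.1],[0,0,-0.3],[0,0,-0.5],[0,0,-0.75],[0,0,-1],[0,0,-1],[0,0,-1]], angular=[[0,0,0],[0,0,0],[0,0,0],[0,0,0],[0,0,0],[0,0,0],[0,0,0]])

```text
time: 20.12
tcp_pos: [0.4601, 0.2828, 0.2043]
tcp_rot: [[-0.272, -0.962, 0.003], [-0.962, 0.272, 0.001], [-0.002, -0.003, -1.0]]
wrist_force: [-0.7, 0.2, -0.8]
grip_width: 0.0853
gripper_force: 0.0
```

Call:
apply_moves(linear=[[0.3,0,-0.1],[0.6,0,-0.2],[0.9,-0.2,-0.2],[0.9,-0.5,-0.2],[0.9,-0.8,-0.2],[0.9,-0.8,-0.2]], angular=[[0,0,0],[0,0,0],[0,0,0],[0,0,0],[0,0,0],[0,0,0]])

```text
time: 20.62
tcp_pos: [0.5156, 0.1722, 0.2211]
tcp_rot: [[-0.275, -0.962, 0.0], [-0.962, 0.275, -0.001], [0.0, -0.001, -1.0]]
wrist_force: [-1.0, 0.0, -0.4]
grip_width: 0.0856
gripper_force: 0.0
```

Call:
apply_moves(linear=[[0.9,0,0],[0.9,0,0],[0.9,0,0],[0.9,0,0],[0.9,0,0],[0.9,0,0]], angular=[[0,0,0],[0,0,0],[0,0,0],[0,0,0],[0,0,0],[0,0,0]])

```text
time: 21.12
tcp_pos: [0.4876, 0.0882, 0.2221]
tcp_rot: [[-0.272, -0.962, -0.0], [-0.962, 0.272, 0.0], [-0.0, 0.0, -1.0]]
wrist_force: [-0.5, 0.5, 0.2]
grip_width: 0.0856
gripper_force: 0.0
```

```bash
python3 - <<'E'
from h import *
st()
im=cap('side');t=cap('top')
cv2.imwrite('pics/c6.png',np.hstack([cv2.resize(im['pixels'][250:450,150:310,::-1],(400,500)),cv2.resize(t['pixels'][225:350,100:200,::-1],(400,500))]))
P=cloud(t);Z=P[...,2];hsv=cv2.cvtColor(t['pixels'],cv2.COLOR_RGB2HSV)
m=np.zeros((480,640),bool);m[225:345,115:205]=1
m&=(hsv[...,0]>16)&(hsv[...,0]<34)&(hsv[...,1]>140)&(Z>.115)
q=P[m]; print(len(q),cv2.minAreaRect((q[:,:2]*1000).astype(np.float32)) if len(q) else '',np.percentile(q[:,2],[10,50,90]))
E
```

```text
t 21.1167 tcp [0.4876 0.0882 0.2221] psi -105.76 tilt 0.02 F [-0.51  0.53  0.18] w 0.08555870056609821 gf 0.0 q [  0.5   9.9  -8.2  71.9   0.  -73.7]Traceback (most recent call last):
  File "<stdin>", line 8, in <module>
    return _quantile_unchecked(
        a, q, axis, out, overwrite_input, method, keepdims, weights)
    return _ureduce(a,
                    func=_quantile_ureduce_func,
    ...<5 lines>...
                    overwrite_input=overwrite_input,
                    method=method)
    r = func(a, **kwargs)
    result = _quantile(arr,
                       quantiles=q,
    ...<2 lines>...
                       out=out,
                       weights=wgt)
    slices_having_nans = np.isnan(arr[-1, ...])
                                  ~~~^^^^^^^^^
IndexError: index -1 is out of bounds for axis 0 with size 0
```

View pics/c6.png

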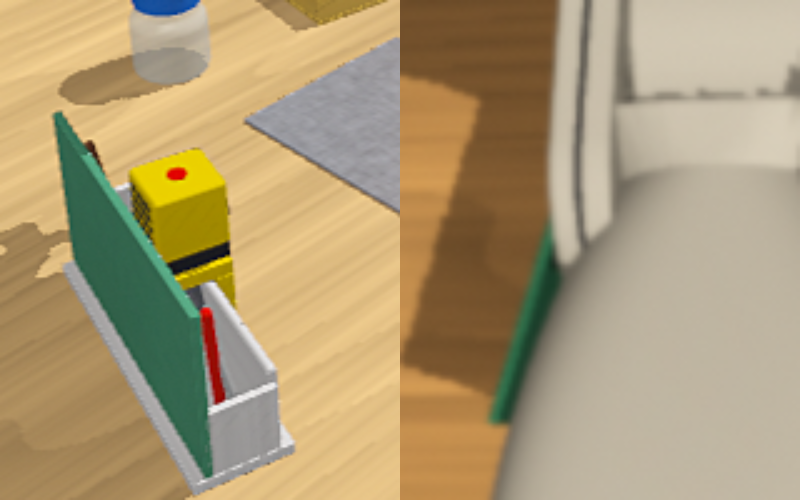

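The lamp sits upright on the lip at side-crop ~(180,220), and the arm hides it from the top camera. I check its top height and position from the side depth.

```bash
python3 - <<'E'
from h import *
s=load('side');P=cloud(s);Z=P[...,2];hsv=cv2.cvtColor(s['pixels'],cv2.COLOR_RGB2HSV)
m=np.zeros((480,640),bool);m[305:345,198:246]=1
m&=(((hsv[...,0]>16)&(hsv[...,0]<34))|(hsv[...,0]<8))&(hsv[...,1]>140)&(Z>.12)
q=P[m]; r=cv2.minAreaRect((q[:,:2]*1000).astype(np.float32)); print(len(q),r,np.percentile(q[:,2],[10,50,90]))
k=Z[m]>np.percentile(q[:,2],30); print('top plane',np.linalg.lstsq(np.c_[q[k][:,:2],np.ones(k.sum())],q[k][:,2],rcond=None)[0])
print('lamp X',np.array(r[0])/1000@Rz(74.3)[:2,0])
E
```

```text
681 ((456.35919189453125, 282.33441162109375), (45.1187858581543, 43.410179138183594), 73.25043487548828) [0.12304748 0.12768729 0.12917592]
top plane [0.00667221 0.00034124 0.12509964]
lamp X 0.395292008651648
```

The top is at 0.127 m and level, square to the lip and about 7 mm behind it, which is fully home.

```bash
python3 -c "
from cell import env
print(env.job_done())"
```

```text
the job is handed in; nothing more can be done
None
```

The lamp is clipped fully down on the trough lip near its middle, upright with its lens facing away from the green panel, and the job is handed in at about 21 s; the hand-in call did not report a verdict.

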